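# Load the spice-tin tray

### The arm

A 6-joint arm with a two-finger parallel gripper is mounted at the origin on a cart in front of the work surface, level with it; the furniture and walls round the work are solid. World frame = base frame: x ahead of the robot, y to its left, z up, the work surface at z = 0. Lengths are in m, angles in degrees, forces in N, time in s.
With the tool pointing down it reaches from about 0.2 to 0.875 m from the base axis. Payload 3.4 kg.
Tool frame: the origin (TCP) lies at the very end of the fingers, on their centre line; the grasp point (between the pads) lies 19 mm behind it; z points along the fingers, y is the line along which they close (so a half turn about z gives the same grasp; the last joint's range is limited). The gripper opens to 94 mm and grips with 3 to 60 N. Pads are 16 mm wide; open, the fingers measure 119 mm over their backs; the gripper's body (75 mm by 177 mm) begins 78 mm behind the grasp point.
Start: joints at [57.697, 15.808, 86.224, -0, 77.962, -6.933], TCP at [0.246, 0.52, 0.205] pointing down, gripper open.
Joint ranges: [-165.64, 165.64], [-43.16, 119.46], [12.63, 154.43], [-67.54, 247.53], [6.08, 155.33], [-154.97, 154.97]. Speed limits (degrees/s): [147.25, 147.25, 180, 180, 180, 180].

### API

Orientations are given as a 3x3 rotation matrix whose columns are the frame's x, y, z axes.
In Python, from plant import status, cams, job, nets gives the robot as it stands. The module is installed in compiled form; this text tells all that it offers.
- The arm moves only by the tool play_rows, never from a script. Its arguments are lists of equal length, an entry for each row: "delta_pos": the shift along the tool's x, y, z in mm, a list of three; "twist": the turn, a rotation vector about the tool's x, y, z in rad, a list of three. A call has 1 to 5 rows; each row is the pose to reach, as a shift and turn from the pose commanded when the call began, along the tool's axes at that moment; what a row does not reach only later rows make up. A row lasts 1/12 s, in which the tool goes at most 41.7 mm and 7.16 degrees, less where a joint would pass 70% of its speed; a pose out of reach is approached as far as the arm can. A call with a gripper value outside its range is refused whole. "gripper" is the finger opening in mm, from 0 to 94, set as the call begins (left out, the last holds). The fingers move at their own pace and stop on an object; "grip_force" is the grip in N (left out, the last holds). Time passes only in rows, so rows that repeat a pose let the fingers close. It gives the time, the measured TCP pose, the force, the opening and the grip force at its end, in the units of the state.
- status.read_state(): the state, without advancing time (a new reading comes with each control period).
- cams.get_image(name): name is "side" or "top"; returns the picture (420x560x3 uint8, red, green, blue); there is no depth.
- cams.camera_model(name): a dict with "vfov" (degrees; the focal length in pixels is half the picture's height over the tangent of half this angle, whatever the lens; pixels are square), "cx", "cy" (the principal point, pixels), "pose" (4x4, takes a point from camera to world coordinates). Camera axes: x right, y up, looking along -z (the intrinsics and any distortion apply to the point x, -y, -z); pixel columns grow to the right and rows downward; lengths in m; the calibration is good to about 2 mm. A picture is of the moment at which its call begins. camera_model takes no time and is no camera call.
- job.sign_off(): hands the job in; it is judged then, once.
Trained networks look in the newest picture that a camera, given by its name, has taken for a name from the list of things; names that differ only in an ending like _2 or _b are one class to them, and where a whole thing is asked for, a point or a joint stands for the part that bears it (a point fixed in the world has none). Each returns a list of dicts, best first, with "confidence" (0 to 1); they miss things now and then, are a little off and sometimes report something else, mostly with a low value. They report only what shows in the picture. A call takes as long as a camera call. They do not tell look-alikes from the thing itself.
- nets.search_frame(camera, label): "rect" ([left, top, right, bottom] in pixels, round what is visible of it).
- nets.landmark_of(camera, label): "at" ([column, row] in pixels: a listed point, or the origin of a listed thing).
The state is a dict: "clock": time; "joints": joint angles; "qvel": joint speeds; "joint_efforts": joint torques, N m; "tool_pos": TCP position; "tcp_rot": TCP orientation; "ft_force": force on the tool from outside, world axes, zero at the start; "wrist_torque": the same for the moment, N m; "finger_gap": finger opening in m; "grasp_force": force on a finger pad.
Only numpy, scipy, OpenCV 4.12 (cv2) and the standard library are available. Lean on these libraries where they do the work, as an engineer would, in place of code of your own. Each camera call takes 0.05 s, during which the arm holds its last target. There are 200 camera calls.

### The job

Slide the wooden dust cover of the spice-tin tray fully back, away from the deck, so that both wells are open. Then push the two tins along the deck, without lifting them or tipping them over, until each has dropped down flat into the well of its own size: the large tin in the large well, the small tin in the small well. Leave the cover fully back and the pepper mill, lemon and mug where they are.

Things in the scene. Friction and masses are not known exactly. Their poses are not given: they have to be found in the camera images.
- dock: Pale wooden spice-tin tray, fixed, 210 mm wide (its x), 315 long (its y, -125 to 190), origin on its underside. Level top 50 mm above the worktop: y -125 to 0 open deck where both tins start; 0 to 90 two wells under the cover; 90 to 180 tail over which the cover slides back. Side rims, inner faces at x +-95, rise 8 mm beside the deck; beside the wells 16.5, with a lip (inner edge x +-87).
- cover (a joint): Dust cover, a darker wooden panel 6 mm thick, top 58 mm above the worktop, sliding along the tray's +y with about 1.5 N of friction; it stays where it is left. Value in m: 0 = over the wells (panel from tray y=2 to 90 mm), 0.088 = fully back at its stop, both wells open. Starts between 0 and 0.012.
- cover_grip (a point): Middle of the top edge of the cover's upright handle bar, 80 mm wide along the tray's x, 10 mm thick along its y, standing 22 mm above the panel (its top edge 80 mm above the worktop). Moves with the cover; 24 mm along the tray's y when the cover is at 0. Push the bar on the side that faces the deck.
- well_large (a point): Centre of the mouth of the large round well, level with the deck top: 82 mm across, 16 mm deep, flat floor. At x=-45, y=45 mm of the tray.
- well_small (a point): Centre of the mouth of the small round well, level with the deck top: 64 mm across, 16 mm deep, flat floor. At x=+55, y=45 mm of the tray.
- large_tin: Large squat round metal tin with a flat lid, 72 mm across, 38 mm tall, about 0.22 kg; origin at the centre of its underside, z up. Stands on the deck at the start, side by side with the small tin; either may be on either side.
- small_tin: Small squat round metal tin with a flat lid, 54 mm across, 38 mm tall, about 0.13 kg; origin at the centre of its underside, z up. Stands on the deck at the start. Like the large tin it may hang tilted in the mouth of its well, near edge up; a light press on the raised edge then seats it.
- mill: Dark wooden pepper mill, 58 mm across, 170 mm tall, standing on the worktop to the right of the tray; origin at its underside. Bystander.
- lemon: Lemon, 75 x 51 x 52 mm, lying on the worktop to the right of the tray; origin at its underside. Bystander.
- mug: Mug, 92 mm across, 127 mm with its handle, 95 mm tall, to the right of the tray, behind; origin at its underside. Bystander. A wall cabinet hangs above it and over all that lies beyond x=0.60 m and right of y=0.10 m of the room, its underside 0.48 m above the worktop: keep arm and wrist clear of it.
Mind the look-alikes: they are no part of the job. What is shaped like the large_tin but orange is not meant. What is shaped like the small_tin but turquoise is not meant.

How it is judged:
By the outcome, as a careful person would: the job done as asked, in the order asked, and still so for the second after the job is handed in, with the robot touching nothing.
It also fails if it takes over 72 s, if anything falls off the work surface, if the arm or the gripper's body presses on something with over 40 N, if the wrist force passes 120 N, or if a joint passes its speed limit or range.

## Working session

There is one attempt and no reset: what is moved stays moved. The work goes in short steps, Python scripts to look and compute and a tool call to move; the robot and the scene stay as the last step left them, time stands still between calls to the robot, and variables do not carry over. Pictures are saved under pics/ and viewed, at most 10 in all, crops included, and the job is handed in when it is done.

Besides the shell and the picture viewer there is one more tool, called in YAML: its name, and indented under it one key for each argument. play_rows: Moves the arm, as the interface text tells. Its arguments: {"type":"object","properties":{"delta_pos":{"type":"array"},"twist":{"type":"array"},"gripper":{"type":"number"},"grip_force":{"type":"number"}},"required":["delta_pos","twist"]}

```bash
mkdir -p pics; cat > h.py <<'E'
import numpy as np, cv2
from plant import status, cams, job, nets
def ray(cam,px):
    m=cams.camera_model(cam); f=210/np.tan(np.radians(m['vfov']/2)); P=np.array(m['pose'])
    d=P[:3,:3]@np.array([(px[0]-m['cx'])/f,-(px[1]-m['cy'])/f,-1]); return P[:3,3],d
def at_z(cam,px,z):
    o,d=ray(cam,px); return o+d*(z-o[2])/d[2]
def proj(cam,p):
    m=cams.camera_model(cam); f=210/np.tan(np.radians(m['vfov']/2)); P=np.array(m['pose'])
    q=P[:3,:3].T@(np.array(p)-P[:3,3]); return np.array([m['cx']-f*q[0]/q[2],m['cy']+f*q[1]/q[2]])
def snap(cam,name=None):
    im=cams.get_image(cam)
    if name: cv2.imwrite(f'pics/{name}.png',cv2.cvtColor(im,cv2.COLOR_RGB2BGR))
    return im
E
python3 - <<'E'
from h import *
np.set_printoptions(precision=4,suppress=True)
print(cams.camera_model('top')); print(cams.camera_model('side'))
a=snap('top','t0');b=snap('side','s0')
cv2.imwrite('pics/b0.png',cv2.cvtColor(np.vstack([a,b])if 0 else np.hstack([a,b]),cv2.COLOR_RGB2BGR))
Z=dict(dock=0,cover_grip=.08,well_large=.05,well_small=.05,large_tin=.05,small_tin=.05,mill=0,lemon=0,mug=0)
for l,z in Z.items():
  for c in('top','side'):
    for r in nets.landmark_of(c,l)[:3]: print(l,c,np.round(r['at'],1),round(r['confidence'],2),at_z(c,r['at'],z))
s=status.read_state();print(s['clock'],s['tool_pos'],s['tcp_rot'])
E
```

```text
{'vfov': 51.97975889810896, 'cx': 279.82569948067646, 'cy': 214.3270040289951, 'pose': array([[-0.0004,  0.9957, -0.0922,  0.4665],
       [-0.9998, -0.0022, -0.0193,  0.0646],
       [-0.0194,  0.0922,  0.9956,  1.1844],
       [ 0.    ,  0.    ,  0.    ,  1.    ]])}
{'vfov': 52.42537874502477, 'cx': 284.5782110148053, 'cy': 208.18595206711976, 'pose': array([[ 0.8487,  0.2521, -0.4649,  0.0956],
       [-0.5287,  0.4226, -0.7362, -0.6513],
       [ 0.0108,  0.8706,  0.4919,  0.5553],
       [ 0.    ,  0.    ,  0.    ,  1.    ]])}
dock top [229.7 234.6] 0.55 [0.5205 0.2258 0.    ]
dock side [240.3 210.6] 0.91 [0.5142 0.2282 0.    ]
cover_grip top [362.7 184.3] 0.73 [ 0.6463 -0.1281  0.08  ]
cover_grip side [246.7 175.3] 0.97 [0.5521 0.2593 0.08  ]
well_large top [199.7 226.4] 0.58 [0.54   0.2988 0.05  ]
well_large side [241.5 181.4] 0.69 [0.5509 0.2895 0.05  ]
well_large side [374.3 312. ] 0.45 [ 0.5149 -0.2752  0.05  ]
well_small top [237.1 207.3] 0.88 [0.5906 0.2    0.05  ]
well_small top [361.6 182.3] 0.58 [ 0.6565 -0.1305  0.05  ]
well_small side [272.4 189.4] 0.72 [0.5985 0.2058 0.05  ]
large_tin top [165.9 277.4] 0.86 [0.4061 0.3856 0.05  ]
large_tin top [220.4 268.6] 0.59 [0.4291 0.2425 0.05  ]
large_tin side [209.2 199.9] 0.86 [0.4344 0.2364 0.05  ]
large_tin side [179.  193.9] 0.72 [0.3814 0.3054 0.05  ]
small_tin top [253.3 249.1] 0.78 [0.48   0.1564 0.05  ]
small_tin top [313.4 234.9] 0.73 [ 0.5171 -0.0017  0.05  ]
small_tin side [289.3 257.2] 0.91 [ 0.4758 -0.0692  0.05  ]
mill top [400.1 222. ] 0.73 [ 0.5544 -0.2423  0.    ]
mill side [376.3 311.6] 0.87 [ 0.5603 -0.2391  0.    ]
lemon top [389.1 278.2] 0.65 [ 0.4017 -0.2087  0.    ]
lemon side [304.4 335.5] 0.57 [ 0.4128 -0.2185  0.    ]
mug top [361.4 183.8] 0.97 [ 0.6607 -0.1385  0.    ]
1.0 [0.2464 0.5196 0.2055] [[-0.9035  0.4285  0.0001]
 [ 0.4285  0.9035  0.0001]
 [-0.      0.0001 -1.    ]]
```

View pics/t0.png

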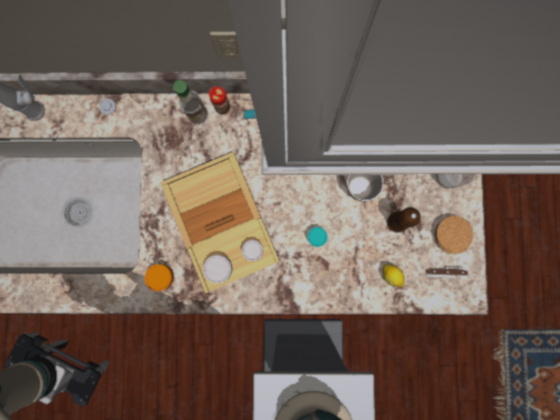

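View pics/s0.png

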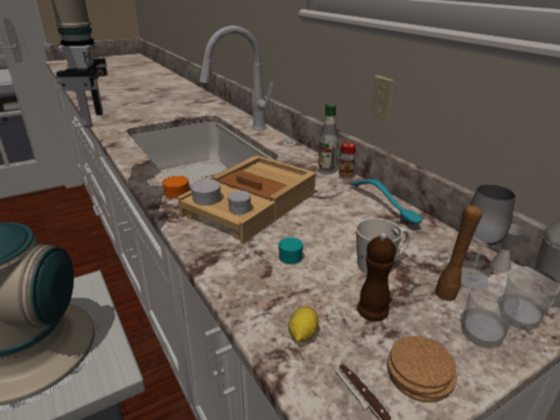

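The top view shows the tray at about (220,222), with the large tin at (217,268), the small tin at (252,249) and the cover handle at (219,222). The orange tin at (158,277) and the turquoise one at (317,236) are decoys. Each tin is on its own well's side. Next I'll fit the tray and tins precisely.

```bash
cat >> h.py <<'E'
def tray2w(p,xy,z):
    c,s=np.cos(p[2]),np.sin(p[2]); xy=np.atleast_2d(xy)
    return [np.array([p[0]+c*x-s*y,p[1]+s*x+c*y,z]) for x,y in xy]
E
python3 - <<'E'
from h import *
from scipy.optimize import least_squares
np.set_printoptions(precision=4,suppress=True)
a=cv2.imread('pics/t0.png'); hsv=cv2.cvtColor(a,cv2.COLOR_BGR2HSV)
m=cv2.inRange(hsv,(8,85,90),(30,255,255)); m[:, :150]=0;m[:,290:]=0;m[:140]=0;m[300:]=0
n,l,st,_=cv2.connectedComponentsWithStats(cv2.morphologyEx(m,cv2.MORPH_OPEN,np.ones((3,3))))
k=1+np.argmax(st[1:,4]); m=(l==k).astype(np.uint8)
c=max(cv2.findContours(m,0,2)[0],key=cv2.contourArea); hull=cv2.convexHull(c)
target=cv2.fillConvexPoly(np.zeros((420,560),np.uint8),hull,1).astype(float)
def sil(p):
    R=[]
    O=[(-105,-125),(105,-125),(105,0),(105,90),(105,190),(-105,190),(-105,0),(-105,90)]
    for (x,y) in O:
        for z in (0,.058 if y<=0 else .0665 if y<=90 else .058): R.append(proj('top',tray2w(p,(x/1e3,y/1e3),z)[0]))
    return cv2.convexHull(np.float32(R))
H=hull.astype(np.float32)
def res(p):
    S=sil(p); return [cv2.pointPolygonTest(S,tuple(map(float,q[0])),True) for q in H]
r=least_squares(res,[.518,.227,np.radians(-62)],diff_step=1e-3,loss='soft_l1')
p=r.x;print('tray',p[:2],np.degrees(p[2]),np.round(r.fun,1)); np.save('tray.npy',p)
for nm,g,z in(('L',(217,268),.088),('S',(252,249),.088)):
    pass
b=cv2.resize(a[140:300,140:300],None,fx=5,fy=5,interpolation=cv2.INTER_CUBIC)[:, :]
def dr(P,col):
    q=np.int32([(proj('top',w)-140+.5)*5 for w in P]); cv2.polylines(b,[q],True,col,1)
R=lambda x0,x1,y0,y1:np.array([(x0,y0),(x1,y0),(x1,y1),(x0,y1)])/1e3
dr(tray2w(p,R(-105,105,-125,190),.058),(0,0,255)); dr(tray2w(p,R(-105,105,-125,190),0),(255,0,0))
dr(tray2w(p,R(-95,95,-125,0),.05),(0,255,0));dr(tray2w(p,R(-40,40,19,29),.08),(255,255,0))
cv2.imwrite('pics/ov.png',cv2.resize(b,(600,600)))
print(cv2.minAreaRect(hull))
E
```

```text
tray [0.5234 0.2348] -67.05041796154984 [ 0.4 -0.1 -0.1  0.1  0.2 -0.1 -0.5  0.1 -0.4 -0.2  0.   0.2  0.7  0.6
 -0.  -0.5 -1.   0.   0.3]
((218.46751403808594, 221.79147338867188), (120.4380111694336, 82.01167297363281), 67.10945129394531)
```

View pics/ov.png

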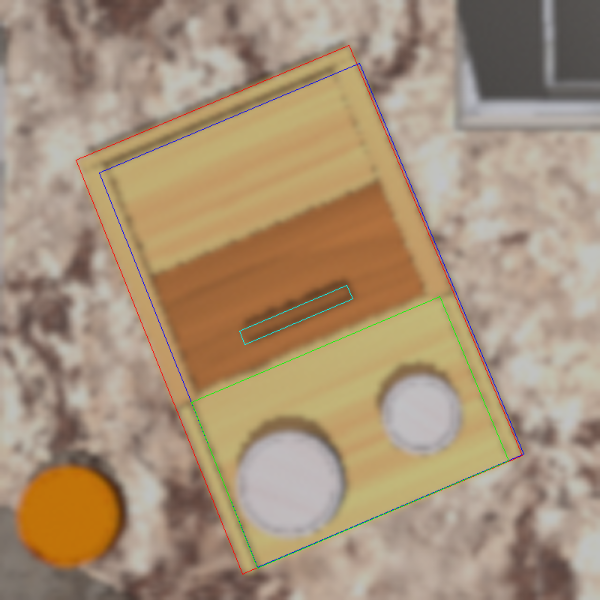

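The overlay fits the tray closely. The lids are at about (290,481) and (421,412) in the crop.

```bash
cat >> h.py <<'E'
try: TP=np.load('tray.npy')
except Exception: TP=None
def w2tray(w):
    c,s=np.cos(TP[2]),np.sin(TP[2]); d=np.array(w[:2])-TP[:2]; return np.array([c*d[0]+s*d[1],-s*d[0]+c*d[1]])*1e3
def lids(im,zt=.088):  # im RGB; bright grey blobs on tray
    hsv=cv2.cvtColor(im,cv2.COLOR_RGB2HSV); m=cv2.inRange(hsv,(0,0,140),(179,50,255))
    z=np.zeros_like(m); q=np.int32([proj('top',w) for w in tray2w(TP,[(-.094,-.124),(.094,-.124),(.094,.17),(-.094,.17)],.06)])
    m&=cv2.fillConvexPoly(z,q,255)
    m=cv2.morphologyEx(m,cv2.MORPH_OPEN,np.ones((3,3)))
    out=[]
    for c in cv2.findContours(m,0,1)[0]:
        if cv2.contourArea(c)<120: continue
        (x,y),r=cv2.minEnclosingCircle(c); mm=cv2.moments(c); g=(mm['m10']/mm['m00'],mm['m01']/mm['m00'])
        out.append((np.round(g,1),round(r,1),np.round(w2tray(at_z('top',g,zt)),1)))
    return out
def go(xy,z):  # tool-axes mm to reach tray (mm) xy at height z (m), from measured pose; and turn to tool x=-tray y
    s=status.read_state(); R=np.array(s['tcp_rot']); t=tray2w(TP,np.array(xy)/1e3,z)[0]
    d=R.T@(t-np.array(s['tool_pos']))*1e3
    c,sn=np.cos(TP[2]),np.sin(TP[2]); Rt=np.array([[sn,-c,0],[-c,-sn,0],[0,0,-1]]).T.copy() 
    Rt=np.column_stack([[sn,-c,0],[-c,-sn,0],[0,0,-1]])
    from scipy.spatial.transform import Rotation as Ro
    return np.round(d,1),np.round(Ro.from_matrix(R.T@Rt).as_rotvec(),4)
E
python3 - <<'E'
from h import *
im=cv2.cvtColor(cv2.imread('pics/t0.png'),cv2.COLOR_BGR2RGB)
for o in lids(im): print(o)
print(go((0,3),.2),go((0,3),.064),go((0,3),.13)); print(tray2w(TP,(0,.003),.2))
E
```

```text
(array([216.6, 268.8]), 14.4, array([-47.1, -81.6]))
(array([252., 250.]), 10.8, array([ 53.9, -73. ]))
(array([-374.3, -136.4,    5.5]), array([ 1.000e-04,  1.000e-04, -8.434e-01])) (array([-374.3, -136.4,  141.5]), array([ 1.000e-04,  1.000e-04, -8.434e-01])) (array([-374.3, -136.4,   75.5]), array([ 1.000e-04,  1.000e-04, -8.434e-01]))
[array([0.52617222, 0.23592033, 0.2       ])]
```

play_rows:
  delta_pos:
    - [-38,-14,0]
    - [-76,-28,0]
    - [-114,-42,0]
    - [-152,-56,0]
    - [-190,-70,0]
  twist:
    - [0,0,-0.09]
    - [0,0,-0.18]
    - [0,0,-0.27]
    - [0,0,-0.36]
    - [0,0,-0.45]
  gripper: 30
  grip_force: 20

```text
clock: 1.42
tool_pos: [0.389, 0.3736, 0.2056]
tcp_rot: [[-1.0, -0.012, 0.0], [-0.012, 1.0, 0.0], [-0.0, 0.0, -1.0]]
ft_force: [0.2, 0.4, -0.6]
finger_gap: 0.0642
grasp_force: 0.0
```

```bash
python3 -c "
from h import *
print(go((0,3),.2),status.read_state()['clock'],status.read_state()['finger_gap'])"
```

```text
(array([-135.5, -139.4,    5.6]), array([ 3.000e-04,  4.000e-04, -3.882e-01])) 1.4167 0.06417275555552754
```

play_rows:
  delta_pos:
    - [-27,-28,1]
    - [-54,-56,2]
    - [-81,-84,3]
    - [-108,-112,4]
    - [-135,-139,5]
  twist:
    - [0,0,-0.08]
    - [0,0,-0.16]
    - [0,0,-0.24]
    - [0,0,-0.32]
    - [0,0,-0.39]

```text
clock: 1.83
tool_pos: [0.5252, 0.2352, 0.2006]
tcp_rot: [[-0.921, -0.39, 0.0], [-0.39, 0.921, 0.0], [-0.0, 0.0, -1.0]]
ft_force: [0.2, 0.3, -0.8]
finger_gap: 0.0316
grasp_force: 0.0
```

```bash
python3 -c "
from h import *
print(go((0,3),.064),status.read_state()['clock'],status.read_state()['finger_gap'])"
```

```text
(array([ -1.1,   0.3, 136.6]), array([0.0001, 0.0004, 0.0002])) 1.8333 0.031587701800758664
```

play_rows:
  delta_pos:
    - [-1,0,35]
    - [-1,0,70]
    - [-1,0,100]
    - [-1,0,125]
    - [-1,0,136]
  twist:
    - [0,0,0]
    - [0,0,0]
    - [0,0,0]
    - [0,0,0]
    - [0,0,0]

```text
clock: 2.25
tool_pos: [0.5227, 0.2363, 0.061]
tcp_rot: [[-0.922, -0.386, -0.006], [-0.386, 0.922, -0.002], [0.006, 0.001, -1.0]]
ft_force: [-1.1, 0.3, -0.3]
finger_gap: 0.0297
grasp_force: 0.0
```

play_rows:
  delta_pos:
    - [-5,0,0]
    - [-12,0,0]
    - [-20,0,0]
    - [-30,0,0]
    - [-40,0,0]
  twist:
    - [0,0,0]
    - [0,0,0]
    - [0,0,0]
    - [0,0,0]
    - [0,0,0]

```text
clock: 2.67
tool_pos: [0.5634, 0.2535, 0.0659]
tcp_rot: [[-0.922, -0.387, 0.002], [-0.387, 0.922, 0.001], [-0.002, -0.0, -1.0]]
ft_force: [-1.3, -0.4, 1.1]
finger_gap: 0.0302
grasp_force: 1.0
```

```bash
python3 -c "
from h import *
s=status.read_state()
print(go((0,99),.064),s['clock'],s['ft_force'],s['finger_gap']);snap('top','t1')"
```

```text
(array([-54.9,  -1.6,   2. ]), array([-0.    ,  0.0019, -0.003 ])) 2.6667 [-1.28028674 -0.44509818  1.07932692] 0.0302153690730431
```

play_rows:
  delta_pos:
    - [-12,-1,0]
    - [-24,-1,0]
    - [-35,-1,0]
    - [-44,-1,0]
    - [-51,-1,0]
  twist:
    - [0,0,0]
    - [0,0,0]
    - [0,0,0]
    - [0,0,0]
    - [0,0,0]

```text
clock: 3.13
tool_pos: [0.6107, 0.2724, 0.0652]
tcp_rot: [[-0.922, -0.387, 0.002], [-0.387, 0.922, 0.001], [-0.002, 0.0, -1.0]]
ft_force: [-1.8, 0.8, 1.2]
finger_gap: 0.0298
grasp_force: 0.9
```

play_rows:
  delta_pos:
    - [-1,0,0]
    - [-2,0,0]
    - [-3,0,0]
    - [-4,0,0]
    - [-4,0,0]
  twist:
    - [0,0,0]
    - [0,0,0]
    - [0,0,0]
    - [0,0,0]
    - [0,0,0]

```text
clock: 3.55
tool_pos: [0.6123, 0.2726, 0.0646]
tcp_rot: [[-0.922, -0.387, -0.001], [-0.387, 0.922, -0.001], [0.001, -0.0, -1.0]]
ft_force: [-1.9, -1.1, 1.9]
finger_gap: 0.0301
grasp_force: 1.1
```

```bash
python3 -c "
from h import *
s=status.read_state()
print(go((0,99),.064),s['clock'],s['ft_force'],s['finger_gap']);snap('top','t2')"
```

```text
(array([-2.4, -0.2,  0.6]), array([-0.0003, -0.0013, -0.0032])) 3.55 [-1.85993977 -1.13980474  1.92869287] 0.030056282137578876
```

Force is still only friction, so I'll push on until the stop is felt.

play_rows:
  delta_pos:
    - [-1,0,0]
    - [-2,0,0]
    - [-3,0,0]
    - [-4,0,0]
    - [-4,0,0]
  twist:
    - [0,0,0]
    - [0,0,0]
    - [0,0,0]
    - [0,0,0]
    - [0,0,0]

```text
clock: 4.02
tool_pos: [0.6123, 0.2726, 0.0645]
tcp_rot: [[-0.922, -0.387, -0.009], [-0.387, 0.922, -0.004], [0.009, -0.0, -1.0]]
ft_force: [-9.7, -4.5, 8.2]
finger_gap: 0.0299
grasp_force: 5.1
```

```bash
python3 -c "
from h import *
s=status.read_state()
print(go((0,99),.064),s['clock'],s['ft_force'],s['finger_gap'])"
```

```text
(array([-2.3, -0.2,  0.5]), array([-0.0004, -0.0094, -0.0027])) 4.0167 [-9.68429251 -4.53027556  8.18426638] 0.029925759180946664
```

play_rows:
  delta_pos:
    - [6,0,0]
    - [10,0,-10]
    - [12,0,-35]
    - [30,5,-62]
    - [60,12,-66]
  twist:
    - [0,0,0]
    - [0,0,0]
    - [0,0,0]
    - [0,0,0]
    - [0,0,0]

```text
clock: 4.43
tool_pos: [0.5629, 0.2644, 0.1357]
tcp_rot: [[-0.922, -0.386, 0.014], [-0.386, 0.923, 0.005], [-0.014, -0.001, -1.0]]
ft_force: [0.7, 1.3, 0.7]
finger_gap: 0.0301
grasp_force: 0.0
```

```bash
python3 -c "
from h import *
s=status.read_state()
print(go((-47,-133),.13),s['clock'],s['ft_force'],s['tool_pos'])"
```

```text
(array([181.2,  34.4,   3. ]), array([-0.0008,  0.0144, -0.0043])) 4.4333 [0.72757805 1.25115891 0.72175722] [0.56294006 0.26435306 0.13568362]
```

play_rows:
  delta_pos:
    - [34,7,0]
    - [70,14,0]
    - [106,21,0]
    - [142,28,0]
    - [172,34,0]
  twist:
    - [0,0,0]
    - [0,0,0]
    - [0,0,0]
    - [0,0,0]
    - [0,0,0]

```text
clock: 4.85
tool_pos: [0.3833, 0.2272, 0.1312]
tcp_rot: [[-0.922, -0.387, 0.002], [-0.387, 0.922, 0.001], [-0.003, 0.0, -1.0]]
ft_force: [-0.4, -0.2, 0.7]
finger_gap: 0.0297
grasp_force: 0.0
```

```bash
python3 -c "
from h import *
s=status.read_state()
print(go((-47,-133),.061),s['clock'],s['ft_force'],s['tool_pos'])
im=snap('top','t3')
for o in lids(im):print(o)
for l in('well_large','well_small'):
  for c in('top','side'):
    if c=='side' and l=='well_large': snap('side')
    for r in nets.landmark_of(c,l)[:2]: print(l,c,r['confidence'],w2tray(at_z(c,r['at'],.05)))
b=cv2.resize(im[150:300,140:300],None,fx=5,fy=5,interpolation=cv2.INTER_CUBIC)
for x,y,r in((-45,45,41),(55,45,32)):
  t=np.arange(0,6.28,.1); q=np.int32([(proj('top',w)-[140,150]+.5)*5 for w in tray2w(TP,np.c_[x+r*np.cos(t),y+r*np.sin(t)]/1e3,.05)]);cv2.polylines(b,[q],True,(255,0,0),1)
cv2.imwrite('pics/t3c.png',cv2.resize(b[:,:,::-1],(640,600)))"
```

```text
(array([ 1.2, -0.7, 70.2]), array([ 0.0005,  0.0025, -0.0035])) 4.85 [-0.43471922 -0.1943747   0.6806953 ] [0.38331857 0.22720355 0.13121061]
(array([252.6, 249.8]), 10.8, array([ 55.6, -73.1]))
well_large top 0.69 [-45.06664293  33.92462433]
well_large top 0.17 [ 356.59686555 -273.21566478]
well_large side 0.95 [-42.58837265  47.62179425]
well_small top 0.94 [44.0472793  43.36523987]
well_small side 0.62 [54.17712699 55.8816812 ]
```

View pics/t3c.png

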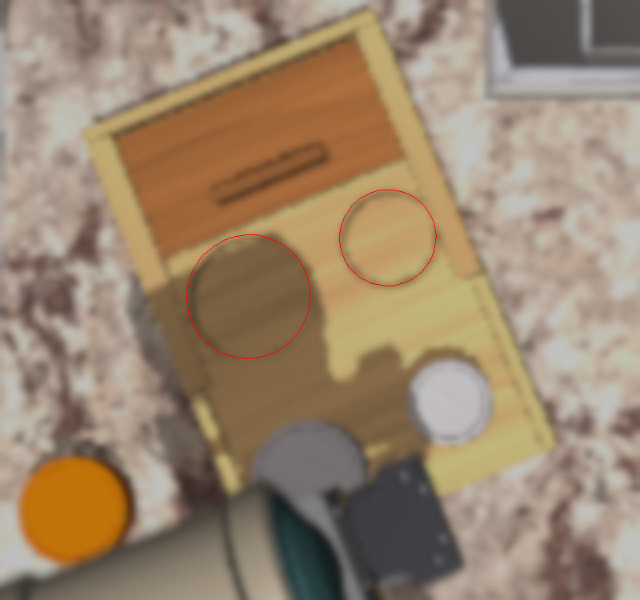

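The cover is fully back, and both wells match the model circles at (249,296) and (388,238). Next I lower behind the large tin.

play_rows:
  delta_pos:
    - [0,-1,20]
    - [0,-1,40]
    - [0,-2,55]
    - [0,-2,66]
    - [0,-2,70]
  twist:
    - [0,0,0]
    - [0,0,0]
    - [0,0,0]
    - [0,0,0]
    - [0,0,0]

```text
clock: 5.57
tool_pos: [0.3866, 0.2255, 0.0589]
tcp_rot: [[-0.922, -0.386, -0.002], [-0.386, 0.922, -0.001], [0.002, 0.0, -1.0]]
ft_force: [-0.1, 0.1, -0.2]
finger_gap: 0.0301
grasp_force: 0.0
```

play_rows:
  delta_pos:
    - [-5,0,0]
    - [-11,0,0]
    - [-18,0,0]
    - [-26,0,0]
    - [-34,0,0]
  twist:
    - [0,0,0]
    - [0,0,0]
    - [0,0,0]
    - [0,0,0]
    - [0,0,0]

```text
clock: 5.98
tool_pos: [0.4185, 0.2392, 0.061]
tcp_rot: [[-0.922, -0.387, 0.001], [-0.387, 0.922, 0.0], [-0.001, -0.0, -1.0]]
ft_force: [-1.2, 0.2, -0.9]
finger_gap: 0.0302
grasp_force: 0.6
```

```bash
python3 -c "
from h import *
s=status.read_state()
print(go((-45,4),.061),s['clock'],s['ft_force'],s['tool_pos'])
im=snap('top','t4')
for o in lids(im):print(o)"
```

```text
(array([-98.9,   0.3,   0.1]), array([-0.    ,  0.0013, -0.0033])) 5.9833 [-1.24085538  0.16137459 -0.89004728] [0.41848227 0.23919384 0.06101461]
(array([253.4, 249.5]), 10.7, array([ 57.7, -73.2]))
```

play_rows:
  delta_pos:
    - [-9,0,0]
    - [-18,0,0]
    - [-27,0,0]
    - [-36,0,0]
    - [-45,0,0]
  twist:
    - [0,0,0]
    - [0,0,0]
    - [0,0,0]
    - [0,0,0]
    - [0,0,0]

```text
clock: 6.45
tool_pos: [0.4593, 0.2564, 0.0606]
tcp_rot: [[-0.922, -0.387, -0.0], [-0.387, 0.922, -0.0], [0.0, 0.0, -1.0]]
ft_force: [-3.0, -1.8, 2.0]
finger_gap: 0.0295
grasp_force: 1.5
```

play_rows:
  delta_pos:
    - [-7,0,0]
    - [-14,0,0]
    - [-20,0,0]
    - [-25,0,0]
    - [-30,0,0]
  twist:
    - [0,0,0]
    - [0,0,0]
    - [0,0,0]
    - [0,0,0]
    - [0,0,0]

```text
clock: 6.87
tool_pos: [0.4865, 0.2678, 0.0604]
tcp_rot: [[-0.922, -0.387, -0.0], [-0.387, 0.922, -0.0], [0.0, 0.0, -1.0]]
ft_force: [-2.3, -1.3, 2.6]
finger_gap: 0.03
grasp_force: 1.6
```

```bash
python3 -c "
from h import *
s=status.read_state()
print(go((-45,4),.061),s['clock'],s['ft_force'],s['tool_pos'])
im=snap('top','t5');im2=snap('side','s5')
for o in lids(im):print(o)
A=cv2.resize(im[150:300,140:290],(400,400),interpolation=2);B=cv2.resize(im2[130:250,160:330],(566,400),interpolation=2)
cv2.imwrite('pics/c5.png',cv2.resize(np.hstack([A,B]),(800,331))[:,:,::-1])"
```

```text
(array([-25.1,   0.3,  -0.6]), array([ 0.0001, -0.0004, -0.0034])) 6.8667 [-2.31220027 -1.2643165   2.59072418] [0.48650961 0.26776002 0.06042676]
(array([251.9, 250. ]), 10.8, array([ 53.8, -72.9]))
```

View pics/c5.png

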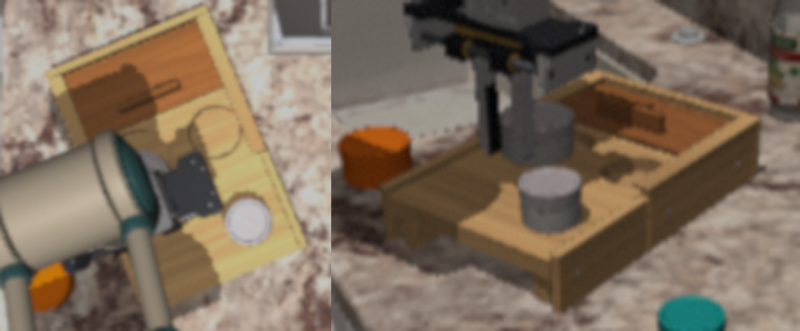

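The large tin is nested against both fingers and upright at the edge of its well. I'll continue slowly.

play_rows:
  delta_pos:
    - [-4,0,0]
    - [-8,0,0]
    - [-12,0,0]
    - [-15,0,0]
    - [-18,0,0]
  twist:
    - [0,0,0]
    - [0,0,0]
    - [0,0,0]
    - [0,0,0]
    - [0,0,0]

```text
clock: 7.38
tool_pos: [0.5037, 0.275, 0.0605]
tcp_rot: [[-0.922, -0.387, 0.001], [-0.387, 0.922, 0.001], [-0.001, 0.0, -1.0]]
ft_force: [-0.8, 0.7, -0.8]
finger_gap: 0.0301
grasp_force: 0.4
```

play_rows:
  delta_pos:
    - [-2,0,0]
    - [-3,0,0]
    - [-4,0,0]
    - [-5,0,0]
    - [-6,0,0]
  twist:
    - [0,0,0]
    - [0,0,0]
    - [0,0,0]
    - [0,0,0]
    - [0,0,0]

```text
clock: 7.8
tool_pos: [0.5081, 0.2768, 0.0603]
tcp_rot: [[-0.922, -0.387, -0.001], [-0.387, 0.922, -0.0], [0.001, 0.0, -1.0]]
ft_force: [-0.7, -0.4, -1.0]
finger_gap: 0.0302
grasp_force: 0.5
```

```bash
python3 -c "
from h import *
s=status.read_state()
print(go((-45,4),.061),s['clock'],s['ft_force'],s['tool_pos'])
im2=snap('side','s6')
cv2.imwrite('pics/c6.png',cv2.resize(im2[130:250,160:330],(680,480),interpolation=2)[:,:,::-1])"
```

```text
(array([-1.7,  0.3, -0.7]), array([ 0.    , -0.0006, -0.0033])) 7.8 [-0.65511723 -0.40853412 -0.97165121] [0.50810354 0.27682151 0.06033078]
```

View pics/c6.png

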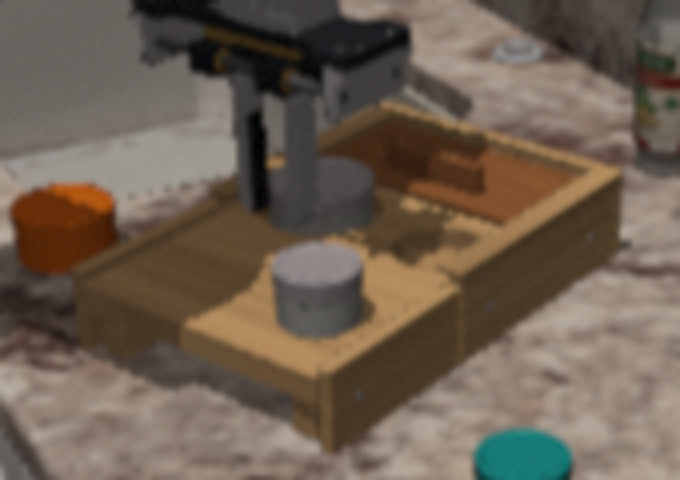

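The large tin at (322,193) now sits lower and may be slightly tilted. A few more mm.

play_rows:
  delta_pos:
    - [-1,0,0]
    - [-2,0,0]
    - [-3,0,0]
    - [-4,0,0]
    - [-4,0,0]
  twist:
    - [0,0,0]
    - [0,0,0]
    - [0,0,0]
    - [0,0,0]
    - [0,0,0]

```text
clock: 8.27
tool_pos: [0.5123, 0.2786, 0.0605]
tcp_rot: [[-0.922, -0.387, 0.0], [-0.387, 0.922, 0.0], [-0.0, 0.0, -1.0]]
ft_force: [-1.2, -0.5, 0.2]
finger_gap: 0.0298
grasp_force: 0.3
```

play_rows:
  delta_pos:
    - [5,0,0]
    - [10,0,0]
    - [15,0,-15]
    - [15,0,-40]
    - [15,0,-68]
  twist:
    - [0,0,0]
    - [0,0,0]
    - [0,0,0]
    - [0,0,0]
    - [0,0,0]

```text
clock: 8.68
tool_pos: [0.4965, 0.272, 0.1281]
tcp_rot: [[-0.922, -0.387, -0.003], [-0.387, 0.922, -0.001], [0.003, 0.0, -1.0]]
ft_force: [0.1, 0.2, 1.1]
finger_gap: 0.03
grasp_force: 0.0
```

```bash
python3 -c "
from h import *
s=status.read_state()
print(go((54.5,-115),.13),s['clock'],s['ft_force'],s['tool_pos'])
im2=snap('side','s7')
cv2.imwrite('pics/c7.png',cv2.resize(im2[130:250,160:330],(680,480),interpolation=2)[:,:,::-1])"
```

```text
(array([104.4, -99.6,  -1.5]), array([ 0.0001, -0.0033, -0.0034])) 8.6833 [0.05217015 0.21618173 1.05833797] [0.49645742 0.2719625  0.12813056]
```

View pics/c7.png

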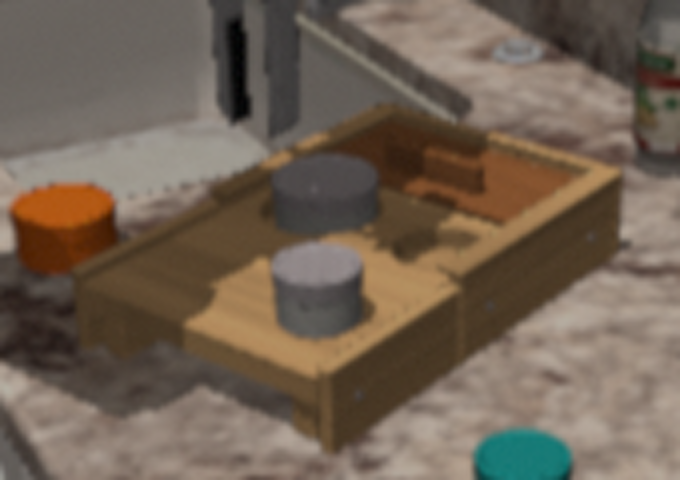

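```bash
python3 -c "
from h import *
im=cv2.imread('pics/s7.png')
b=cv2.resize(im[140:210,200:290],None,fx=8,fy=8,interpolation=cv2.INTER_CUBIC)
t=np.arange(0,6.28,.1)
for x,y,r,z,c in((-45,45,36,.072,(0,0,255)),(-45,45,36,.088,(0,255,0)),(-45,45,41,.05,(255,0,0))):
  q=np.int32([(proj('side',w)-[200,140]+.5)*8 for w in tray2w(TP,np.c_[x+r*np.cos(t),y+r*np.sin(t)]/1e3,z)]);cv2.polylines(b,[q],True,c,1)
cv2.imwrite('pics/c7b.png',b)"
```

```text
(no output)
```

View pics/c7b.png

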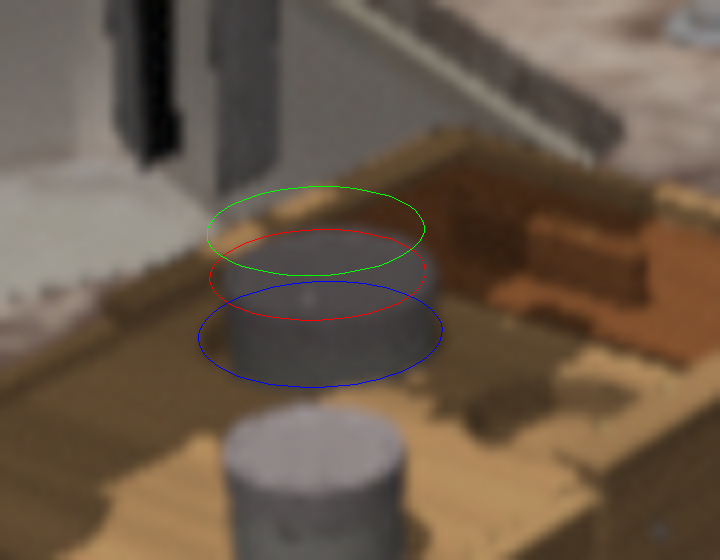

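The lid matches the seated outline (red, z=72 mm), so the large tin is flat in its well. Now the small tin.

play_rows:
  delta_pos:
    - [21,-20,0]
    - [42,-40,0]
    - [63,-60,0]
    - [84,-80,0]
    - [104,-99,0]
  twist:
    - [0,0,0]
    - [0,0,0]
    - [0,0,0]
    - [0,0,0]
    - [0,0,0]

```text
clock: 9.15
tool_pos: [0.4396, 0.14, 0.1286]
tcp_rot: [[-0.922, -0.387, 0.001], [-0.387, 0.922, -0.0], [-0.001, -0.0, -1.0]]
ft_force: [0.8, 0.3, 0.9]
finger_gap: 0.0302
grasp_force: 0.0
```

```bash
python3 -c "
from h import *
s=status.read_state()
print(go((54.5,-118),.061),s['clock'])"
```

```text
(array([ 3.9,  0.1, 67.6]), array([-0.0004,  0.001 , -0.0027])) 9.15
```

play_rows:
  delta_pos:
    - [4,0,20]
    - [4,0,40]
    - [4,0,55]
    - [4,0,64]
    - [4,0,67]
  twist:
    - [0,0,0]
    - [0,0,0]
    - [0,0,0]
    - [0,0,0]
    - [0,0,0]

```text
clock: 9.57
tool_pos: [0.4358, 0.1394, 0.0604]
tcp_rot: [[-0.922, -0.387, -0.002], [-0.387, 0.922, -0.0], [0.002, 0.001, -1.0]]
ft_force: [0.1, -0.8, -0.7]
finger_gap: 0.0299
grasp_force: 0.0
```

play_rows:
  delta_pos:
    - [-5,0,0]
    - [-11,0,0]
    - [-18,0,0]
    - [-26,0,0]
    - [-34,0,0]
  twist:
    - [0,0,0]
    - [0,0,0]
    - [0,0,0]
    - [0,0,0]
    - [0,0,0]

```text
clock: 9.98
tool_pos: [0.4695, 0.1532, 0.062]
tcp_rot: [[-0.922, -0.387, 0.001], [-0.387, 0.922, 0.0], [-0.001, -0.0, -1.0]]
ft_force: [-1.0, -0.2, 0.8]
finger_gap: 0.0296
grasp_force: 0.8
```

play_rows:
  delta_pos:
    - [-8,0,0]
    - [-16,0,0]
    - [-24,0,0]
    - [-32,0,0]
    - [-40,0,0]
  twist:
    - [0,0,0]
    - [0,0,0]
    - [0,0,0]
    - [0,0,0]
    - [0,0,0]

```text
clock: 10.4
tool_pos: [0.5059, 0.1685, 0.0615]
tcp_rot: [[-0.922, -0.387, -0.0], [-0.387, 0.922, -0.0], [0.0, 0.0, -1.0]]
ft_force: [-1.2, -1.2, 1.3]
finger_gap: 0.03
grasp_force: 1.0
```

```bash
python3 -c "
from h import *
s=status.read_state()
print(go((55,14),.061),s['clock'],s['ft_force'])
im=snap('top','t8')
for o in lids(im):print(o)
im2=snap('side','s8')
cv2.imwrite('pics/c8.png',cv2.resize(im2[130:250,160:330],(680,480),interpolation=2)[:,:,::-1])"
```

```text
(array([-56. ,  -0.7,   0.5]), array([ 0.    , -0.0001, -0.0033])) 10.4 [-1.24879886 -1.19101428  1.26461707]
(array([195.7, 237.7]), 14.9, array([-66.7,  12.1]))
(array([224.1, 232.3]), 25.3, array([ 5.8, -3.5]))
(array([254.6, 227.7]), 14.7, array([ 81.8, -23.2]))
```

View pics/c8.png

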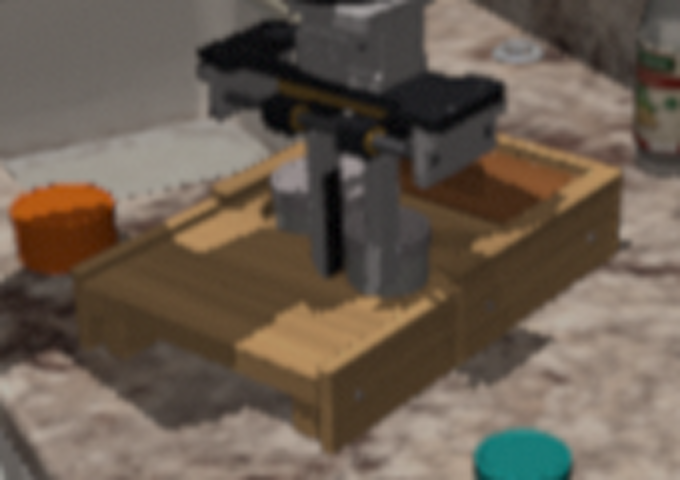

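The small tin is nested against the fingers and upright at (385,250). Continue.

play_rows:
  delta_pos:
    - [-7,0,0]
    - [-14,0,0]
    - [-21,0,0]
    - [-28,0,0]
    - [-34,0,0]
  twist:
    - [0,0,0]
    - [0,0,0]
    - [0,0,0]
    - [0,0,0]
    - [0,0,0]

```text
clock: 10.92
tool_pos: [0.5374, 0.1817, 0.0615]
tcp_rot: [[-0.922, -0.387, 0.0], [-0.387, 0.922, 0.0], [-0.0, 0.0, -1.0]]
ft_force: [-1.7, -1.2, 0.7]
finger_gap: 0.0302
grasp_force: 0.5
```

play_rows:
  delta_pos:
    - [-4,0,0]
    - [-8,0,0]
    - [-12,0,0]
    - [-15,0,0]
    - [-18,0,0]
  twist:
    - [0,0,0]
    - [0,0,0]
    - [0,0,0]
    - [0,0,0]
    - [0,0,0]

```text
clock: 11.33
tool_pos: [0.5533, 0.1885, 0.0614]
tcp_rot: [[-0.922, -0.387, -0.0], [-0.387, 0.922, 0.0], [-0.0, 0.0, -1.0]]
ft_force: [-0.4, -0.9, -0.1]
finger_gap: 0.0297
grasp_force: 0.4
```

play_rows:
  delta_pos:
    - [-2,0,0]
    - [-3,0,0]
    - [-4,0,0]
    - [-5,0,0]
    - [-6,0,0]
  twist:
    - [0,0,0]
    - [0,0,0]
    - [0,0,0]
    - [0,0,0]
    - [0,0,0]

```text
clock: 11.75
tool_pos: [0.5585, 0.1907, 0.0614]
tcp_rot: [[-0.922, -0.387, -0.0], [-0.387, 0.922, 0.0], [0.0, 0.0, -1.0]]
ft_force: [-0.4, 0.1, -0.1]
finger_gap: 0.0301
grasp_force: 0.3
```

```bash
cat > chk.py <<'E'
import sys
from h import *
s=status.read_state(); print(go((55,14),.061),s['clock'],s['ft_force'])
im=cv2.cvtColor(snap('side'),cv2.COLOR_RGB2BGR)
b=cv2.resize(im[140:220,200:300],None,fx=7,fy=7,interpolation=cv2.INTER_CUBIC)
t=np.arange(0,6.28,.1)
for x,y,r,z,c in((-45,45,36,.072,(0,0,255)),(55,45,27,.072,(0,0,255)),(55,45,27,.088,(0,255,0)),(55,45,32,.05,(255,0,0))):
  q=np.int32([(proj('side',w)-[200,140]+.5)*7 for w in tray2w(TP,np.c_[x+r*np.cos(t),y+r*np.sin(t)]/1e3,z)]);cv2.polylines(b,[q],True,c,1)
cv2.imwrite('pics/%s.png'%sys.argv[1],b)
E
python3 chk.py c9
```

```text
(array([ 1.1, -0.7,  0.4]), array([ 0.0001, -0.0002, -0.0034])) 11.75 [-0.44885731  0.06343232 -0.10190705]
```

View pics/c9.png

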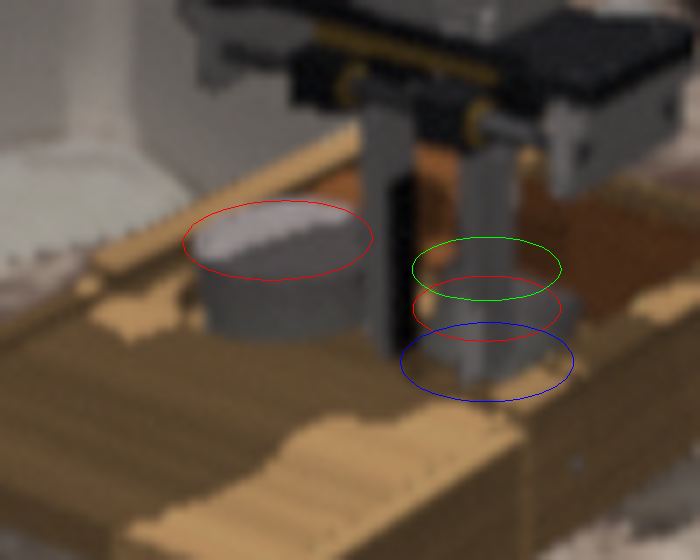

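The small tin looks down at its seated outline (487,308) with the push force gone. My viewing budget is used up, so I'll retreat clear and check by numbers.

play_rows:
  delta_pos:
    - [5,0,0]
    - [10,0,0]
    - [15,0,-15]
    - [15,0,-45]
    - [15,0,-80]
  twist:
    - [0,0,0]
    - [0,0,0]
    - [0,0,0]
    - [0,0,0]
    - [0,0,0]

```text
clock: 12.22
tool_pos: [0.5422, 0.1842, 0.1404]
tcp_rot: [[-0.922, -0.387, -0.005], [-0.387, 0.922, -0.001], [0.005, 0.001, -1.0]]
ft_force: [0.5, -0.4, -0.5]
finger_gap: 0.0303
grasp_force: 0.0
```

play_rows:
  delta_pos:
    - [30,0,-20]
    - [65,0,-40]
    - [100,10,-60]
    - [135,25,-70]
    - [170,40,-80]
  twist:
    - [0,0,0]
    - [0,0,0]
    - [0,0,0]
    - [0,0,0]
    - [0,0,0]

```text
clock: 12.63
tool_pos: [0.3708, 0.1555, 0.2223]
tcp_rot: [[-0.923, -0.386, 0.002], [-0.386, 0.923, 0.001], [-0.002, -0.0, -1.0]]
ft_force: [-0.1, 0.7, 0.7]
finger_gap: 0.0295
grasp_force: 0.0
```

play_rows:
  delta_pos:
    - [20,35,0]
    - [40,70,0]
    - [50,105,0]
    - [60,140,0]
    - [60,175,0]
  twist:
    - [0,0,0]
    - [0,0,0]
    - [0,0,0]
    - [0,0,0]
    - [0,0,0]

```text
clock: 13.05
tool_pos: [0.2464, 0.2938, 0.2219]
tcp_rot: [[-0.922, -0.387, 0.0], [-0.387, 0.922, 0.0], [-0.001, 0.0, -1.0]]
ft_force: [1.2, 0.3, -0.5]
finger_gap: 0.0302
grasp_force: 0.0
```

```bash
cat > ver.py <<'E'
from h import *
s=status.read_state(); print(s['clock'],s['tool_pos'],s['ft_force'])
im=snap('top','t10'); im2=snap('side','s10')
for o in lids(im,.072): print('top',o)
h=cv2.cvtColor(im2,cv2.COLOR_RGB2HSV); 
for v in(110,130,150,170):
  m=cv2.inRange(h,(0,0,v),(179,60,255)); M=np.zeros_like(m); M[160:215,210:300]=255; m&=M
  for c in cv2.findContours(m,0,1)[0]:
    if cv2.contourArea(c)>60:
      mm=cv2.moments(c);g=(mm['m10']/mm['m00'],mm['m01']/mm['m00']); print('side',v,np.round(g,1),cv2.boundingRect(c),cv2.contourArea(c))
for x,y,r in((-45,45,36),(55,45,27)):
  t=np.arange(0,6.28,.05)
  for cam in('side','top'):
    q=np.float32([proj(cam,w) for w in tray2w(TP,np.c_[x+r*np.cos(t),y+r*np.sin(t)]/1e3,.072)])
    print('expect',cam,q.mean(0),q.min(0),np.ptp(q,0),cv2.contourArea(q))
for l in('large_tin','small_tin','cover_grip','mill','lemon','mug'):
  for c in('top','side'):
    for r in nets.landmark_of(c,l)[:2]: 
      w=at_z(c,r['at'],.034 if 'tin' in l else .08 if 'cov' in l else 0);print(l,c,round(r['confidence'],2),np.round(w,3),np.round(w2tray(w)))
E
python3 ver.py
```

```text
13.05 [0.24643345 0.29381673 0.221863  ] [ 1.16519498  0.28892825 -0.46325685]
top (array([200. , 221.9]), 13.9, array([-43.9,  47.7]))
top (array([236.3, 210.2]), 10.3, array([54.8, 39.1]))
side 110 [294.5 210.7] (287, 204, 13, 11) 66.5
side 110 [267.9 184.7] (258, 180, 21, 10) 135.0
side 110 [240.7 173.9] (228, 168, 26, 12) 212.5
side 110 [216.9 166.6] (210, 160, 18, 19) 192.0
side 130 [267.9 184.4] (258, 181, 21, 8) 108.0
side 130 [240.9 173.6] (228, 169, 26, 10) 182.5
side 130 [216.4 166.8] (210, 160, 17, 15) 163.5
side 150 [215.6 168.4] (210, 164, 15, 10) 87.5
expect side [239.26068 173.79536] [225.72055 168.19688] [26.989548 11.334244] 239.6572580342181
expect top [200.0052  223.05728] [186.17195 209.27318] [27.606262 27.638412] 598.9849252181593
expect side [269.10287 183.54138] [258.53818 178.9317 ] [21.073334  9.304306] 153.94946854747832
expect top [235.49033 208.04185] [225.11565 197.74988] [20.702026 20.628616] 335.288421889185
large_tin top 0.64 [0.554 0.292 0.034] [-41.  51.]
large_tin top 0.61 [0.41  0.394 0.034] [-191.  -42.]
large_tin side 0.85 [0.399 0.35  0.034] [-154.  -69.]
large_tin side 0.69 [0.569 0.306 0.034] [-48.  70.]
small_tin top 0.8 [ 0.514 -0.004  0.034] [ 216. -102.]
small_tin top 0.75 [0.58  0.205 0.034] [50. 40.]
small_tin side 0.71 [ 0.396 -0.244  0.034] [ 391. -304.]
small_tin side 0.67 [ 0.491 -0.048  0.034] [ 248. -140.]
cover_grip top 0.6 [0.629 0.276 0.08 ] [  3. 113.]
cover_grip side 0.7 [0.62  0.287 0.08 ] [-10. 110.]
mill side 0.91 [ 0.554 -0.237  0.   ] [ 446. -155.]
lemon top 0.8 [ 0.407 -0.214  0.   ] [ 368. -282.]
lemon side 0.63 [ 0.412 -0.222  0.   ] [ 377. -280.]
mug top 0.63 [ 0.659 -0.135  0.   ] [394. -19.]
```

```bash
python3 -c "
from h import *
for n,a,b in(('L',(200,221.9),(240.8,173.8)),('S',(236.3,210.2),(267.9,184.6))):
  o1,d1=ray('top',a);o2,d2=ray('side',b)
  k=np.linalg.lstsq(np.c_[d1,-d2],o2-o1,rcond=None)[0]; p=o1+d1*k[0];q=o2+d2*k[1]
  print(n,p,q,w2tray((p+q)/2))
im=cv2.cvtColor(cv2.imread('pics/t10.png'),cv2.COLOR_BGR2HSV)
print(im[196:226,222:252,2]); print(im[196:226,222:252,1])
" | sed 's/^ *//' 
```

```text
L [0.55038102 0.29392193 0.07091673] [0.55165726 0.29328809 0.0708823 ] [-43.43050313  48.37271449]
S [0.58073289 0.19952604 0.07108419] [0.58135734 0.19918213 0.07110657] [55.06805722 39.27167286]
[[155 158 155 158 172 184 190 193 195 194 194 193 192 190 190 189 190 191
191 192 193 191 182 186 193 194 195 194 188 165]
[160 174 182 185 190 193 195 194 195 192 190 183 177 171 166 166 169 174
178 183 187 187 176 181 191 194 194 195 193 180]
[183 189 193 194 194 195 194 193 189 181 169 152 140 129 122 121 127 139
153 164 172 178 179 181 188 193 195 194 195 188]
[193 194 194 195 194 194 192 185 171 151 132 121 117 118 118 116 116 126
147 155 158 163 169 169 182 191 195 195 195 192]
[194 195 195 194 194 192 183 162 136 121 125 135 139 143 146 144 140 139
143 142 153 164 168 171 180 190 194 194 194 194]
[194 194 195 194 193 184 163 133 119 128 148 165 171 172 172 172 170 166
160 148 145 160 176 180 179 186 192 195 195 195]
[194 195 194 194 188 167 134 121 138 157 171 180 178 173 173 174 176 177
176 170 155 153 169 182 183 183 189 194 194 194]
[194 194 194 191 177 145 122 138 164 175 178 18
[... 5699 characters left out ...]
20 115  99  76  52  32  22  19  13  11  14
29  53  81  97  99 100  99  99 100 100 100 103]
[116 118 118 119 121 121 121 119 120 115 111 100  87  73  67  60  59  69
85  96 100 101 101  99 100 101 102 103 103 104]
[119 119 120 121 121 122 120 119 117 116 114 112 108 107 105 102 100 101
100 100 100 102 102 101 103 104 103 103 101 100]
[121 122 121 122 121 120 119 115 115 112 110 108 106 106 104 104 102 102
100 101 102 103 104 104 104 103 101  99  97  95]
[121 121 120 121 120 117 115 112 109 108 106 105 104 103 101 101 101 101
101 103 104 105 103 103 101  99  97  95  93  93]
[122 120 120 117 116 113 112 108 106 105 105 104 101 101 102 103 103 104
104 104 103 103 101  99  97  96  95  95  95  96]]
```

Triangulation puts both lids at z≈71 mm, which is flat. The small tin reads a bit near in y, though, so I'll feel its near edge with a light press.

```bash
python3 -c "
from h import *
print(go((54,24),.15))"
```

```text
(array([-253.8, -213.8,   71.5]), array([ 0.    ,  0.0001, -0.0047]))
```

play_rows:
  delta_pos:
    - [-25,-25,0]
    - [-50,-50,0]
    - [-75,-75,0]
    - [-102,-100,0]
    - [-130,-120,10]
  twist:
    - [0,0,0]
    - [0,0,0]
    - [0,0,0]
    - [0,0,0]
    - [0,0,0]
  gripper: 5

```text
clock: 14.17
tool_pos: [0.4187, 0.2327, 0.213]
tcp_rot: [[-0.923, -0.386, 0.004], [-0.386, 0.923, 0.001], [-0.004, -0.001, -1.0]]
ft_force: [0.3, 1.4, 0.4]
finger_gap: 0.0054
grasp_force: 0.0
```

play_rows:
  delta_pos:
    - [-25,-19,12]
    - [-50,-38,24]
    - [-75,-57,36]
    - [-100,-76,48]
    - [-124,-94,60]
  twist:
    - [0,0,0]
    - [0,0,0]
    - [0,0,0]
    - [0,0,0]
    - [0,0,0]

```text
clock: 14.58
tool_pos: [0.5683, 0.1941, 0.1506]
tcp_rot: [[-0.922, -0.386, -0.0], [-0.386, 0.922, -0.0], [0.0, 0.0, -1.0]]
ft_force: [-0.4, -0.0, -0.1]
finger_gap: 0.0052
grasp_force: 0.0
```

```bash
python3 -c "
from h import *
s=status.read_state();print(go((54,24),.078),s['finger_gap'],s['ft_force'],s['clock'])"
```

```text
(array([ 1.5,  1. , 72.6]), array([ 0.0001, -0.0001, -0.0042])) 0.00522274273396682 [-0.35006994 -0.0117788  -0.09466258] 14.5833
```

play_rows:
  delta_pos:
    - [1,1,20]
    - [1,1,40]
    - [1,1,50]
    - [1,1,55]
    - [1,1,57]
  twist:
    - [0,0,0]
    - [0,0,0]
    - [0,0,0]
    - [0,0,0]
    - [0,0,0]

```text
clock: 15.0
tool_pos: [0.5648, 0.1955, 0.0938]
tcp_rot: [[-0.922, -0.387, -0.001], [-0.387, 0.922, -0.0], [0.001, 0.0, -1.0]]
ft_force: [-0.4, 0.5, 0.5]
finger_gap: 0.0049
grasp_force: 0.0
```

play_rows:
  delta_pos:
    - [0,0,3]
    - [0,0,6]
    - [0,0,9]
    - [0,0,12]
    - [0,0,15]
  twist:
    - [0,0,0]
    - [0,0,0]
    - [0,0,0]
    - [0,0,0]
    - [0,0,0]

```text
clock: 15.42
tool_pos: [0.5655, 0.1958, 0.0798]
tcp_rot: [[-0.922, -0.387, 0.001], [-0.387, 0.922, 0.0], [-0.001, -0.0, -1.0]]
ft_force: [0.4, 0.3, -1.2]
finger_gap: 0.0049
grasp_force: 0.0
```

play_rows:
  delta_pos:
    - [0,0,2]
    - [0,0,3]
    - [0,0,4]
    - [0,0,5]
    - [0,0,6]
  twist:
    - [0,0,0]
    - [0,0,0]
    - [0,0,0]
    - [0,0,0]
    - [0,0,0]

```text
clock: 15.83
tool_pos: [0.5653, 0.1956, 0.0735]
tcp_rot: [[-0.922, -0.387, 0.0], [-0.387, 0.922, 0.0], [-0.0, -0.0, -1.0]]
ft_force: [1.1, 0.4, 0.2]
finger_gap: 0.0049
grasp_force: 0.0
```

play_rows:
  delta_pos:
    - [0,0,1]
    - [0,0,2]
    - [0,0,3]
    - [0,0,3]
    - [0,0,3]
  twist:
    - [0,0,0]
    - [0,0,0]
    - [0,0,0]
    - [0,0,0]
    - [0,0,0]

```text
clock: 16.25
tool_pos: [0.5654, 0.1956, 0.0723]
tcp_rot: [[-0.922, -0.387, 0.001], [-0.387, 0.922, 0.0], [-0.001, -0.0, -1.0]]
ft_force: [-2.4, -0.6, 9.8]
finger_gap: 0.0048
grasp_force: 4.6
```

The press met the lid at 72 mm, exactly the seated height, so the tin is flat. I'll retreat and do a last check.

play_rows:
  delta_pos:
    - [0,0,-5]
    - [0,0,-30]
    - [0,0,-60]
    - [15,0,-90]
    - [40,0,-120]
  twist:
    - [0,0,0]
    - [0,0,0]
    - [0,0,0]
    - [0,0,0]
    - [0,0,0]

```text
clock: 16.67
tool_pos: [0.5299, 0.1805, 0.1913]
tcp_rot: [[-0.922, -0.387, 0.001], [-0.387, 0.922, 0.001], [-0.002, -0.0, -1.0]]
ft_force: [1.1, -1.0, -0.3]
finger_gap: 0.0045
grasp_force: 0.0
```

play_rows:
  delta_pos:
    - [30,15,0]
    - [65,40,0]
    - [100,65,0]
    - [130,90,0]
    - [160,115,0]
  twist:
    - [0,0,0]
    - [0,0,0]
    - [0,0,0]
    - [0,0,0]
    - [0,0,0]

```text
clock: 17.08
tool_pos: [0.3341, 0.2242, 0.1905]
tcp_rot: [[-0.923, -0.386, -0.0], [-0.386, 0.923, 0.001], [-0.0, 0.0, -1.0]]
ft_force: [-0.3, 0.8, 0.0]
finger_gap: 0.0048
grasp_force: 0.0
```

play_rows:
  delta_pos:
    - [20,35,0]
    - [35,70,0]
    - [35,90,0]
    - [35,90,0]
    - [35,90,0]
  twist:
    - [0,0,0]
    - [0,0,0]
    - [0,0,0]
    - [0,0,0]
    - [0,0,0]

```text
clock: 17.5
tool_pos: [0.2691, 0.2941, 0.1907]
tcp_rot: [[-0.921, -0.39, 0.001], [-0.39, 0.921, -0.0], [-0.001, -0.001, -1.0]]
ft_force: [0.8, -0.7, -0.7]
finger_gap: 0.0051
grasp_force: 0.0
```

```bash
python3 ver.py | grep -v -e expect -e _tin
```

```text
17.5 [0.2690585  0.29408443 0.19066498] [ 0.7524989  -0.71770037 -0.66540975]
top (array([200. , 221.9]), 13.9, array([-44. ,  47.7]))
top (array([236.3, 210.1]), 10.3, array([54.9, 39.1]))
side 110 [294.5 210.7] (287, 204, 13, 11) 66.5
side 110 [268.  184.7] (258, 180, 21, 10) 136.0
side 110 [240.7 173.9] (228, 168, 26, 12) 213.5
side 110 [217.7 166.4] (210, 160, 24, 19) 205.5
side 130 [267.9 184.4] (258, 181, 21, 8) 109.0
side 130 [240.9 173.5] (228, 169, 26, 10) 183.5
side 130 [216.4 166.8] (210, 160, 17, 15) 163.5
side 150 [215.6 168.3] (210, 164, 15, 10) 90.5
cover_grip top 0.61 [0.634 0.27  0.08 ] [ 10. 115.]
cover_grip side 0.71 [0.631 0.291 0.08 ] [-10. 121.]
mill top 0.92 [ 0.554 -0.241  0.   ] [ 450. -158.]
lemon top 0.85 [ 0.409 -0.21   0.   ] [ 365. -279.]
lemon side 0.96 [ 0.413 -0.216  0.   ] [ 372. -278.]
mug top 0.76 [ 0.663 -0.142  0.   ] [401. -18.]
mug top 0.42 [ 0.555 -0.245  0.   ] [ 454. -158.]
```

```bash
python3 -c "
from plant import job
print(job.sign_off())"
```

```text
the job is handed in; nothing more can be done
None
```

The job is handed in at about 17.5 s on the robot clock: the cover is fully back against its stop, both tins measure flat in their own wells, and the pepper mill, lemon and mug show no movement in the images.

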